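# Retaining clip into the pulley shaft of a bench drive unit

## Task

The pulley on the green drive unit still needs its retaining clip: take the clip with the orange grip out of the blue tray and push it sideways, mouth first, into the shaft groove just above the pulley until it snaps home and sits fully seated around the shaft, lying flat, then let go of it. The groove's exact height has to be found by touch; feel your way gently, without forcing anything against the unit, and leave the broken clip and everything else on the bench where it is.

Things in the scene. Friction and masses are not known exactly. Their poses are not given: they have to be found in the camera images.
- clip: The good clip: flat 5 mm thick steel fork, 65 mm long, 34 mm wide, 70 g, with an orange grip on top; lies flat in the tray, grip up. Origin: on its underside, centre of the seat between the two arms; lies on the shaft axis once home. x points out of the open mouth, z up. Bridge from x = -53.5 to -7.5 mm; its edge at -7.5 stops on the shaft when home.
- clip_grip (a point): Centre of the clip's orange grip, 20 mm above the clip's underside and 44 mm behind its origin, axes as the clip's. The grip is an upright block 14 mm along x, 20 mm along y, its top 35 mm above the clip's underside, its foot on the bridge (5 mm).
- clip_mouth (a point): Middle of the clip's mouth between the arm tips, 14 mm ahead of the origin, on the underside. The two sprung arms (outer sides 29 mm apart) carry rounded nubs 6.5 mm ahead of the origin, 9 mm apart at rest, 16 mm at most; they must spread over the 14 mm groove floor: the push rises to about 7 to 13 N, drops as the nubs pass the shaft, then rises again when the bridge meets it.
- unit: Green drive unit, fixed. Housing 180 x 100 x 30 mm high. Origin at bench level under the shaft axis; x points from the shaft to the dark upright motor can (56 mm diameter, centre at x = 85 mm, 89 mm high). Push the clip in from the open -x side, along +x or within 60 degrees of it. Aluminium pulley (80 mm diameter, brass top face 68 mm) and upright steel shaft do not turn.
- shaft_axis (a point): Point on the shaft axis 53 mm above the bench, inside the pulley; axes as the unit's. The pulley's brass top face lies 3 to 23 mm above this point (spacers differ from unit to unit): feel for it. From the real face up: groove 0 to 7 mm, floor 14 mm diameter; shaft head 24 mm diameter, 7 to 23 mm. The clip slides over the face and under the head. All is rigid: a push under 22 N does no harm.
- tray: Blue parts tray, fixed, 180 (x) x 230 (y) x 12 mm high, open on top, walls 4 mm, inner floor about 4 mm above the bench. Origin: centre of its underside. The good clip lies in one half (y about +55 or -55 mm), the broken one in the other.
- broken: Broken clip: like the good one, but with a black grip and only one arm left. Leave it in the tray. Origin and axes as for the clip.
- board: Yellow circuit board 100 x 75 mm with black parts, 20 mm high, loose bystander; origin under its centre.
- driver: Screwdriver with blue handle, 180 mm long, lying, loose bystander; its x axis runs along it.
- jar: Amber jar with red lid, 50 mm diameter, 60 mm high, loose bystander; origin under its centre.
- washer: Steel ring 44 mm diameter, 6 mm high, loose bystander; origin under its centre.
- idler: Small aluminium idler pulley lying flat, 56 mm diameter, 22 mm high, loose bystander; origin under its centre.

How it is judged:
By the outcome, as a careful person would: the job done as asked, in the order asked, and still so for the second after the job is handed in, with the robot touching nothing.
It also fails if it takes over 61 s, if anything falls off the work surface, if the arm or the gripper's body presses on something with over 40 N, if the wrist force passes 120 N, or if a joint passes its speed limit or range.

## Robot

A 6-joint arm with a two-finger parallel gripper is mounted at the origin on the work surface. World frame = base frame: x ahead of the robot, y to its left, z up, the work surface at z = 0. Lengths are in m, angles in rad, forces in N, time in s.
With the tool pointing down it reaches from about 0.375 to 0.9 m from the base axis. Payload 3.1 kg.
Tool frame: the origin (TCP) lies at the centre of the arm's flange, where the gripper is bolted on; the fingertips stand robot.tip_extent ahead of it and the grasp point (between the pads) lies 164 mm ahead of it (robot.tip_extent is the distance from the TCP to the fingertips, in m); z points along the fingers, y is the line along which they close (so a half turn about z gives the same grasp; the last joint's range is limited). The gripper opens to 87 mm and grips with 3 to 60 N. Pads are 19 mm wide; open, the fingers measure 117 mm over their backs; the gripper's body (75 mm by 190 mm) begins 51 mm behind the grasp point.
Start: joints at [-1.335, 0.527, 1.433, -0, 1.181, -0.178], TCP at [0.252, -0.572, 0.405] pointing down, gripper open.
Joint ranges: [-3.08, 3.08], [-0.75, 2.2], [0.22, 2.44], [-1.43, 4.57], [0, 2.65], [-2.85, 2.85]. Speed limits (rad/s): [2.79, 2.79, 3.14, 3.14, 3.14, 3.14].

## Interface

Orientations are given as a unit quaternion [x, y, z, w].
In Python, from rig import get_obs, camera, hand_in, cut_out, robot gives the robot as it stands.
- The arm moves only by the tool step_arm, never from a script. Its argument "rows" is a list of rows, each a list of 6 numbers: the shift along the world's x, y, z in m, then the turn, a rotation vector about the world's x, y, z in degrees. A call has 1 to 12 rows; each row shifts and turns the commanded pose from where the row before left it; what a row does not reach is not made up. A row lasts 1/8 s, in which the tool goes at most 62.5 mm and 10.7 degrees, less where a joint would pass 70% of its speed; a pose out of reach is approached as far as the arm can. A call is refused whole if a number of a shift passes 0.0625 or a number of a turn 10.7, either way. A call with a gripper value outside its range is refused whole. "jaw" is the finger opening in m, from 0 to 0.087, set as the call begins (left out, the last holds). The fingers move at their own pace and stop on an object; "squeeze" is the grip in N (left out, the last holds). Time passes only in rows, so rows that do not move let the fingers close. It gives the time, the measured TCP pose, the force, the opening and the grip force at its end, in the units of the state.
- get_obs(): the state, without advancing time (a new reading comes with each control period).
- camera(name): name is "side" or "top"; returns a dict with "pixels" (420x560x3 uint8, blue, green, red), "depth" (420x560 float32, m along the optical axis (not along the pixel's ray), 0 where there is no reading), "fov_y" (degrees; the focal length in pixels is half the picture's height over the tangent of half this angle, whatever the lens; pixels are square), "cx", "cy" (the principal point, pixels), "k1" (the pictures are not rectified: a ray, as slopes to the right and down, at radius r is drawn at 1 + k1 r^2 times it, then the intrinsics apply), "extrinsics" (4x4, takes a point from camera to world coordinates). Camera axes: x right, y up, looking along -z (the intrinsics and any distortion apply to the point x, -y, -z); pixel columns grow to the right and rows downward; lengths in m; the calibration is good to about 2 mm. A picture is of the moment at which its call begins.
- hand_in(): hands the job in; it is judged then, once.
Trained networks look in the newest picture that a camera, given by its name, has taken for a name from the list of things; names that differ only in an ending like _2 or _b are one class to them, and where a whole thing is asked for, a point or a joint stands for the part that bears it (a point fixed in the world has none). Each returns a list of dicts, best first, with "confidence" (0 to 1); they miss things now and then, are a little off and sometimes report something else, mostly with a low value. They report only what shows in the picture. A call takes as long as a camera call.
- cut_out(label, camera): "region" (420x560 bool, what is visible of it) and "extent" ([centre column, centre row, width, height] in pixels, round what is visible of it).
The state is a dict: "time": time; "q": joint angles; "joint_velocities": joint speeds; "joint_torque": joint torques, N m; "position": TCP position; "tool_rot": TCP orientation; "ft_force": force on the tool from outside, world axes, zero at the start; "moment": the same for the moment, N m; "grip_width": finger opening in m; "grip_force": force on a finger pad.
Only numpy, scipy, OpenCV 4.12 (cv2) and the standard library are available. Lean on these libraries where they do the work, as an engineer would, in place of code of your own. Each camera call takes 0.05 s, during which the arm holds its last target. There are 200 camera calls.

## Working session

There is one attempt and no reset: what is moved stays moved. The work goes in short steps, Python scripts to look and compute and a tool call to move; the robot and the scene stay as the last step left them, time stands still between calls to the robot, and variables do not carry over. Pictures are saved under pics/ and viewed, at most 10 in all, crops included, and the job is handed in when it is done.

Besides the shell and the picture viewer there is one more tool, called after ">>>" as a command line: name --pt "numbers of a row" for each row, then --argument value for the rest. step_arm: Moves the arm, as the interface text tells. Its arguments: {"type":"object","properties":{"rows":{"type":"array"},"jaw":{"type":"number"},"squeeze":{"type":"number"}},"required":["rows"]}

```bash
mkdir -p pics; ls
cat > h.py <<'E'
import numpy as np, cv2
from rig import get_obs,camera,hand_in,cut_out,robot
def K(c):
    f=210/np.tan(np.radians(c["fov_y"])/2)
    return f
def pts(c,mask):
    v,u=np.nonzero(mask&(c["depth"]>0)); d=c["depth"][v,u].astype(float)
    f=K(c); x=(u-c["cx"])/f; y=(v-c["cy"])/f
    r0=np.hypot(x,y); r=r0.copy()
    for _ in range(20): r=r0/(1+c["k1"]*r*r)
    s=np.where(r0>0,r/np.maximum(r0,1e-9),1)
    P=np.c_[x*s*d,-y*s*d,-d,np.ones_like(d)]
    return (P@np.array(c["extrinsics"]).T)[:,:3],np.c_[u,v]
E
python3 - <<'E'
from h import *
o=get_obs(); print(o["time"],o["tool_rot"],robot.tip_extent)
for n in("top","side"):
    c=camera(n); cv2.imwrite(f"pics/{n}0.png",c["pixels"]); print(n,c["fov_y"],c["k1"],np.round(c["extrinsics"],3).tolist())
    np.savez(f"{n}.npz",**{k:np.array(v) for k,v in c.items()})
    for l in("clip","broken","unit","tray","clip_grip"):
        for r in cut_out(l,n)[:2]:
            P,_=pts(c,r["region"]); 
            print(l,round(r["confidence"],2),np.round(r["extent"]),len(P), np.round(np.median(P,0),4) if len(P) else "", np.round(P.min(0),3) if len(P) else "",np.round(P.max(0),3) if len(P) else "")
            if l in("clip","unit"): np.save(f"{n}_{l}_{round(r['confidence'],2)}.npy",r["region"])
E
```

```text
pics
0.0 [ 9.78571219e-01  2.05905690e-01 -2.83887217e-05 -1.10237413e-03] 0.1822
top 54.81646348536257 0.00198472004301402 [[0.012, 0.983, -0.185, 0.36], [-1.0, 0.017, 0.023, 0.004], [0.026, 0.184, 0.983, 0.996], [0.0, 0.0, 0.0, 1.0]]
clip 0.74 [168. 233.  17.  30.] 344 [0.4668 0.2521 0.0086] [ 0.439  0.235 -0.001] [0.505 0.277 0.042]
broken 0.75 [214. 224.  13.  24.] 318 [0.4964 0.1469 0.0089] [ 0.47   0.127 -0.001] [0.535 0.165 0.042]
tray 0.56 [193. 230.  99.  82.] 6366 [0.4861 0.1942 0.0038] [ 0.386  0.071 -0.003] [0.586 0.316 0.041]
clip_grip 0.81 [169. 234.  12.  22.] 241 [0.4657 0.2521 0.009 ] [0.442 0.237 0.002] [0.502 0.271 0.042]
side 48.82537008128156 -0.049318695216874486 [[0.957, 0.186, -0.225, 0.22], [-0.291, 0.582, -0.759, -0.95], [-0.011, 0.792, 0.611, 0.827], [0.0, 0.0, 0.0, 1.0]]
unit 0.84 [338. 259.  80.  46.] 3059 [ 0.5677 -0.2032  0.0341] [ 0.479 -0.251 -0.001] [ 0.69  -0.053  0.103]
tray 0.93 [282. 192.  46.  45.] 1042 [0.5382 0.1847 0.0069] [ 0.494  0.078 -0.001] [0.588 0.317 0.018]
```

Run:
```python
import cv2,numpy as np
a=cv2.imread("pics/top0.png"); b=cv2.imread("pics/side0.png")
cv2.imwrite("pics/top1.png",cv2.resize(a[170:300,130:330],None,fx=4,fy=4,interpolation=cv2.INTER_CUBIC))
```

```text
(no output)
```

View pics/top0.png

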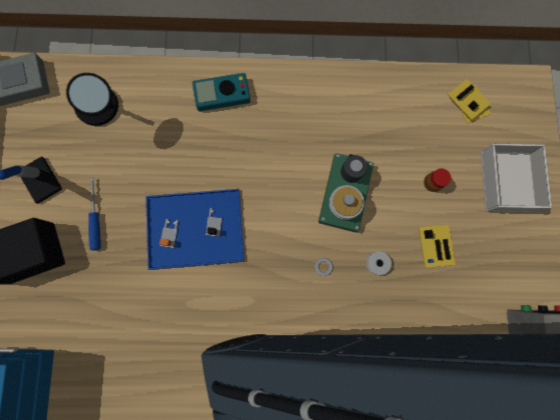

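View pics/side0.png

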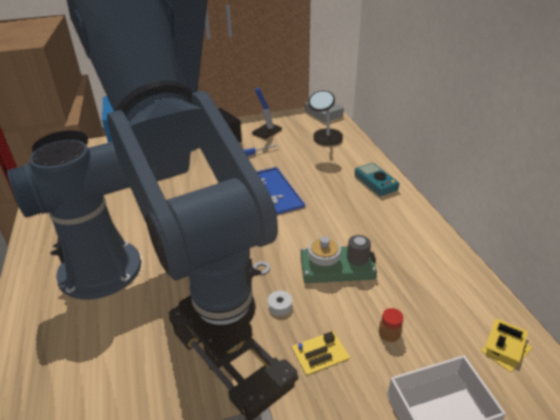

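View pics/top1.png

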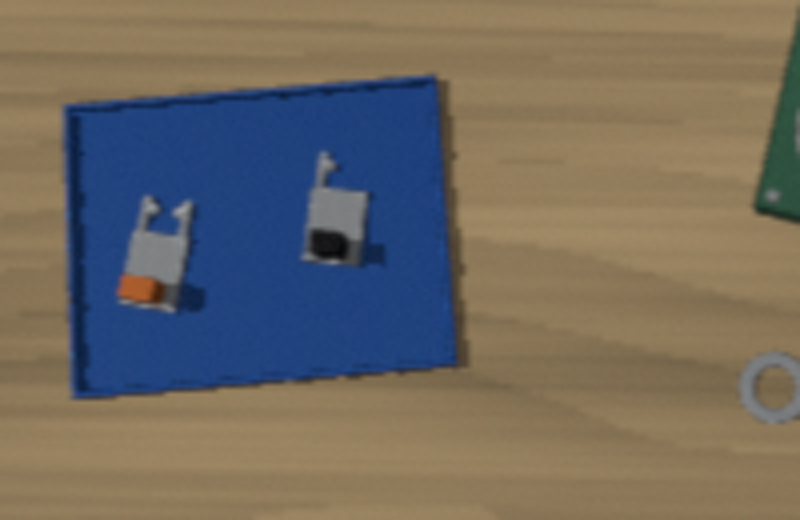

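The top view shows the good clip, with its orange grip, at about (168,233), mouth toward +x. The broken clip is at (214,224). The unit's shaft is at about (348,200) and the can at (355,168), so its open side faces the robot.

```bash
cat > m.py <<'E'
from h import *
from scipy.optimize import least_squares
def load(n): 
    z=np.load(n+".npz"); return {k:z[k] for k in z}
def plane(c,uv,z):
    m=np.zeros((420,560)); 
    f=K(c); x=(uv[:,0]-c["cx"])/f; y=(uv[:,1]-c["cy"])/f
    r0=np.hypot(x,y); r=r0.copy()
    for _ in range(20): r=r0/(1+c["k1"]*r*r)
    s=r/np.maximum(r0,1e-9); E=np.array(c["extrinsics"])
    d=np.c_[x*s,-y*s,-np.ones_like(x)]@E[:3,:3].T; o=E[:3,3]
    return o+d*((z-o[2])/d[:,2])[:,None]
def proj(c,P):
    E=np.linalg.inv(np.array(c["extrinsics"])); p=np.c_[P,np.ones(len(P))]@E.T
    x=p[:,0]/-p[:,2]; y=-p[:,1]/-p[:,2]; s=1+c["k1"]*(x*x+y*y); f=K(c)
    return np.c_[c["cx"]+f*x*s,c["cy"]+f*y*s]
E
python3 - <<'E'
from m import *
import cv2
c=load("top"); im=c["pixels"].astype(int); b,g,r=im[...,0],im[...,1],im[...,2]
win=np.zeros((420,560),bool); win[215:250,155:185]=1
orange=win&(r>b+60)&(r>130)
gray=win&(abs(r-b)<45)&(r>100)
P,uv=pts(c,orange); print("orange",len(P)); t=P[:,2]>0.033
print("top",t.sum(),P[t].mean(0).round(4), np.median(P[t,2]))
Q=plane(c,uv[t].astype(float),0.039);print("plane top c",Q.mean(0).round(4))
# template fit: render supersampled silhouettes: bridge+arms (z 4..9mm) and grip
S=8;u0,v0=150,210;W,H=40,45
obs=np.zeros((H,W)); o2=(orange)[v0:v0+H,u0:u0+W].astype(float)
sub=im[v0:v0+H,u0:u0+W].astype(float)
# steel-ness: red channel unmix (blue tray red low)
wt=np.clip((sub[...,2]-40)/(150-40),0,1)
def rend(p,boxes):
    x,y,a=p; R=np.array([[np.cos(a),-np.sin(a)],[np.sin(a),np.cos(a)]]); m=np.zeros((H*S,W*S),np.uint8)
    for x0,x1,y0,y1,z0,z1 in boxes:
        L=np.array([[X,Y] for X in(x0,x1) for Y in(y0,y1)])@R.T+[x,y]
        pp=np.vstack([np.c_[L,np.full(4,z)] for z in(z0,z1)])
        q=(proj(c,pp)-[u0,v0]+.5)*S-.5
        cv2.fillConvexPoly(m,cv2.convexHull(np.round(q*16).astype(np.int32)),255,shift=4)
    return cv2.resize(m,(W,H),interpolation=cv2.INTER_AREA)/255.
B=[(-53.5,-7.5,-17,17,4,9),(-8,14,10.5,14.5,4,9),(-8,14,-14.5,-10.5,4,9),(4,9,4.5,12,4,9),(4,9,-12,-4.5,4,9)]
G=[(-51,-37,-10,10,9,39)]
B=[tuple(v/1000 for v in q) for q in B];G=[tuple(v/1000 for v in q) for q in G]
from scipy.optimize import minimize
og=np.clip((sub[...,2]-sub[...,0])/130,0,1)*(sub[...,2]>80)
def cost(p): return ((cv2.GaussianBlur(rend(p,B+G),(0,0),.6)-wt)**2).sum()+((cv2.GaussianBlur(rend(p,G),(0,0),.6)-og)**2).sum()
best=min((minimize(cost,[.483+dx,.249,a],method="Nelder-Mead",options=dict(initial_simplex=[[.483+dx,.249,a],[.489+dx,.249,a],[.483+dx,.255,a],[.483+dx,.249,a+.15]])) for a in(-.3,0,.2) for dx in(-.005,.005)),key=lambda s:s.fun)
p=best.x;print(best.fun,p,np.degrees(p[2]), "grip",p[:2]-.044*np.array([np.cos(p[2]),np.sin(p[2])]))
# unit
w=np.zeros((420,560),bool); w[145:240,310:385]=1
P,uv=pts(c,w); cc=im[uv[:,1],uv[:,0]]
brass=(cc[:,2]>cc[:,0]+50)&(P[:,2]>.05)&(P[:,2]<.09)
print("brass",brass.sum(),np.median(P[brass],0).round(4),P[brass].min(0).round(4),P[brass].max(0).round(4))
for lo,hi in((.05,.07),(.07,.085),(.085,.1),(.1,.11)):
    k=(P[:,2]>lo)&(P[:,2]<hi);print(lo,k.sum(),np.median(P[k],0).round(4) if k.sum() else"",uv[k].mean(0) if k.sum() else "")
print(np.histogram(P[:,2],bins=np.arange(.02,.12,.004)))
green=(cc[:,1]>cc[:,2]+20)&(P[:,2]>.015)&(P[:,2]<.045)
rect=cv2.minAreaRect(plane(c,uv[green].astype(float),.03)[:,:2].astype(np.float32)); print("housing",rect)
k=(P[:,2]>.083)&(P[:,1]<-.17-0)
for nm,sel in(("brass",brass),):
    z=np.median(P[sel,2]); q=plane(c,uv[sel].astype(float),z); print(cv2.minEnclosingCircle(q[:,:2].astype(np.float32)))
cv2.imwrite("pics/u.png",cv2.resize(c["pixels"][145:240,310:385],None,fx=6,fy=6,interpolation=cv2.INTER_CUBIC))
E
```

```text
orange 42
top 42 [0.4495 0.2558 0.0385] 0.03869517323394284
plane top c [0.4494 0.2557 0.039 ]
47.21690705831969 [ 0.49358088  0.25032014 -0.1564447 ] -8.963620824722845 grip [0.45011823 0.25717567]
brass 477 [ 0.5443 -0.1676  0.0745] [ 0.5136 -0.2054  0.0698] [ 0.5801 -0.1386  0.0815]
0.05 180 [ 0.5485 -0.1654  0.0652] [343.38333333 197.4       ]
0.07 931 [ 0.5558 -0.1739  0.0747] [347.80988185 193.83673469]
0.085 337 [ 0.6219 -0.1823  0.0879] [353.07418398 174.93768546]
0.1 0  
(array([ 26, 283, 994, 141,  16,  11,  10,  22,  41,  19,  14,  26, 207,
       487, 121, 108, 247,  76,  24,  66,   0,   0,   0,   0]), array([0.02 , 0.024, 0.028, 0.032, 0.036, 0.04 , 0.044, 0.048, 0.052,
       0.056, 0.06 , 0.064, 0.068, 0.072, 0.076, 0.08 , 0.084, 0.088,
       0.092, 0.096, 0.1  , 0.104, 0.108, 0.112, 0.116]))
housing ((0.5798160433769226, -0.17833274602890015), (0.0976218432188034, 0.1772690862417221), 76.71196746826172)
((0.5468578934669495, -0.17217664420604706), 0.03340078517794609)
```

View pics/u.png

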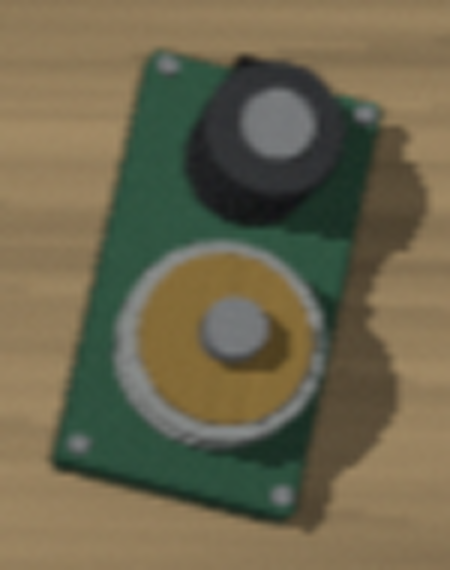

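>>> step_arm --pt "0.027 0.046 0 0 0 -4.1" --pt "0.027 0.046 0 0 0 -4.1" --pt "0.027 0.046 0 0 0 -4.1" --pt "0.027 0.046 0 0 0 -4.1" --pt "0.027 0.046 0 0 0 -4.1" --pt "0.027 0.046 0 0 0 -4.1" --pt "0.027 0.046 0 0 0 -4.1" --pt "0.027 0.046 0 0 0 -4.1" --jaw 0.045 --squeeze 20

```text
time: 1.6
position: [0.4686, -0.2025, 0.4051]
tool_rot: [0.997, -0.08, 0.0, 0.0]
ft_force: [0.1, -0.2, 0.2]
grip_width: 0.0451
grip_force: 0.0
```

>>> step_arm --pt "-0.002 0.046 0 0 0 0" --pt "-0.002 0.046 0 0 0 0" --pt "-0.002 0.046 0 0 0 0" --pt "-0.002 0.046 0 0 0 0" --pt "-0.002 0.046 0 0 0 0" --pt "-0.002 0.046 0 0 0 0" --pt "-0.002 0.046 0 0 0 0" --pt "-0.002 0.046 0 0 0 0" --pt "-0.002 0.046 0 0 0 0" --pt "0 0.046 0 0 0 0" --pt "0 0 0 0 0 0" --pt "0 0 0 0 0 0"

```text
time: 3.1
position: [0.4497, 0.2559, 0.4047]
tool_rot: [0.997, -0.078, -0.0, 0.0]
ft_force: [-0.2, -0.1, 0.6]
grip_width: 0.0454
grip_force: 0.0
```

Run:
```python
from m import *
from scipy.spatial.transform import Rotation as R
o=get_obs();print(o["time"],o["position"],o["ft_force"],o["grip_width"],R.from_quat(o["tool_rot"]).as_matrix().round(4).tolist(),o["q"])
c=load("top")
for n,u,v,z in(("head",235,327,.0975),("can top",279,123,.089),("pulley",222,342,.0745)):
    print(n,plane(c,np.array([[310+u/6-.42,145+v/6-.42]]),z).round(4))
c0=np.array([.5468,-.1715]);a=np.radians(-13.3);d=np.array([np.cos(a),np.sin(a)])
print(np.round(np.array([.5798,-.1783])-c0,4))
```

```text
3.1 [0.44968214 0.25586403 0.40467486] [-0.24891452 -0.11447114  0.58343114] 0.04538155814456828 [[0.9877, -0.1563, -0.0004], [-0.1563, -0.9877, -0.0006], [-0.0003, 0.0007, -1.0]] [ 3.01200991e-01  3.83515387e-01  1.69990095e+00 -5.65352911e-04
  1.05870572e+00  2.02924932e+00]
head [[ 0.5465 -0.1713  0.0975]]
can top [[ 0.6296 -0.1917  0.089 ]]
pulley [[ 0.5452 -0.1707  0.0745]]
[ 0.033  -0.0068]
```

>>> step_arm --pt "0 0 -0.04 0 0 0" --pt "0 0 -0.05 0 0 0" --pt "0 0 -0.05 0 0 0" --pt "0 0 -0.03 0 0 0" --pt "0 0 -0.02 0 0 0" --pt "0 0 -0.01 0 0 0" --pt "0 0 -0.007 0 0 0" --pt "0 0 0 0 0 0" --pt "0 0 0 0 0 0"

```text
time: 4.22
position: [0.4502, 0.2561, 0.1984]
tool_rot: [0.997, -0.079, 0.001, -0.0]
ft_force: [-0.7, -0.1, 0.3]
grip_width: 0.0451
grip_force: 0.0
```

Run:
```python
from m import *
o=get_obs();print(o["position"],o["ft_force"])
c=camera("top");cv2.imwrite("pics/g.png",cv2.resize(c["pixels"][190:280,130:240],None,fx=6,fy=6,interpolation=cv2.INTER_CUBIC))
```

```text
[0.45015896 0.25606726 0.19842318] [-0.73390616 -0.12728035  0.31461744]
```

View pics/g.png

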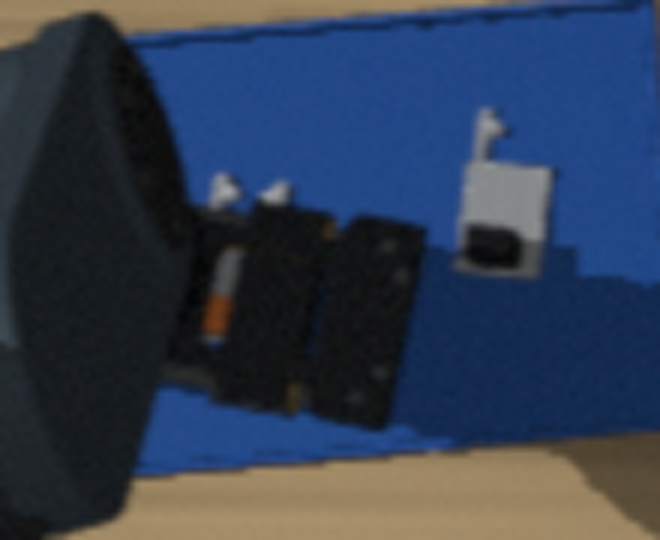

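The open fingers straddle the orange grip at crop (215,310), and the broken clip at (490,240) is clear of them. I'll lower a little more and close.

>>> step_arm --pt "0 0 -0.0035 0 0 0" --pt "0 0 0 0 0 0"

```text
time: 4.53
position: [0.4498, 0.2561, 0.1942]
tool_rot: [0.997, -0.079, -0.0, 0.0]
ft_force: [0.1, 0.4, -0.2]
grip_width: 0.045
grip_force: 0.0
```

>>> step_arm --pt "0 0 0 0 0 0" --pt "0 0 0 0 0 0" --pt "0 0 0 0 0 0" --pt "0 0 0 0 0 0" --pt "0 0 0 0 0 0" --pt "0 0 0 0 0 0" --jaw 0.005 --squeeze 45

```text
time: 5.28
position: [0.4499, 0.256, 0.1943]
tool_rot: [0.997, -0.079, 0.0, -0.0]
ft_force: [-0.6, -0.4, 0.4]
grip_width: 0.0197
grip_force: 45.0
```

>>> step_arm --pt "0 0 0.01 0 0 0" --pt "0 0 0.03 0 0 0" --pt "0 0 0.04 0 0 0" --pt "0 0 0.03 0 0 0"

```text
time: 5.78
position: [0.4498, 0.256, 0.3062]
tool_rot: [0.997, -0.079, 0.001, -0.0]
ft_force: [-0.9, -0.1, -0.7]
grip_width: 0.0194
grip_force: 45.0
```

>>> step_arm --pt "-0.001 -0.02 0 0 0 0" --pt "-0.0025 -0.045 0 0 0 -0.5" --pt "-0.0025 -0.05 0 0 0 -0.5" --pt "-0.0025 -0.05 0 0 0 -1" --pt "-0.0025 -0.05 0 0 0 -1" --pt "-0.0025 -0.05 0 0 0 -0.5" --pt "-0.0025 -0.05 0 0 0 -0.5" --pt "-0.0025 -0.045 0 0 0 -0.5" --pt "-0.0005 -0.03 0 0 0 0" --pt "0 -0.0095 0 0 0 0" --pt "0 0 0 0 0 0" --pt "0 0 0 0 0 0"

```text
time: 7.28
position: [0.4306, -0.1422, 0.3043]
tool_rot: [0.993, -0.117, -0.001, -0.0]
ft_force: [-0.4, 0.4, -0.2]
grip_width: 0.0198
grip_force: 45.0
```

Run:
```python
from m import *
from scipy.spatial.transform import Rotation as R
o=get_obs();M=R.from_quat(o["tool_rot"]).as_matrix();print(o["time"],o["position"],o["ft_force"],M.round(4).tolist(),o["q"][5])
for n in("top","side"):
    c=camera(n); np.savez(f"{n}2.npz",**{k:np.array(v) for k,v in c.items()})
t=np.load("top2.npz")["pixels"];s=np.load("side2.npz")["pixels"]
a=cv2.resize(t[150:250,300:390],(540,600),interpolation=cv2.INTER_CUBIC)
cv2.imwrite("pics/p.png",a)
cv2.imwrite("pics/ps.png",cv2.resize(s[200:300,260:400],(784,560),interpolation=cv2.INTER_CUBIC))
```

```text
7.275 [ 0.43057201 -0.14218829  0.30426243] [-0.39562689  0.382458   -0.19002781] [[0.9725, -0.2328, -0.0009], [-0.2328, -0.9725, 0.0009], [-0.0011, -0.0006, -1.0]] 1.2391719593470973
```

View pics/p.png

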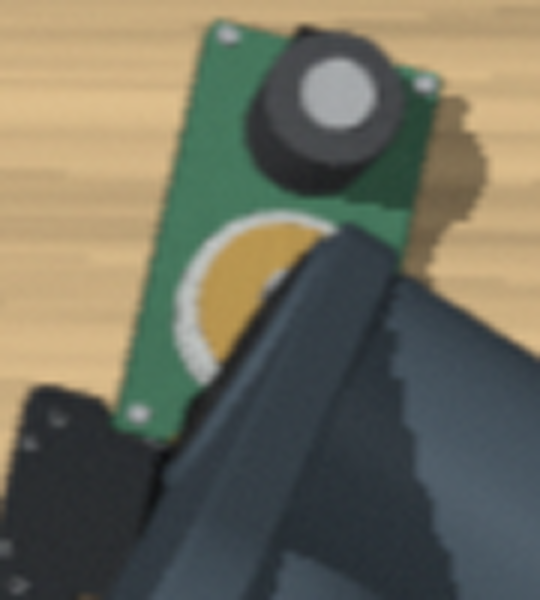

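View pics/ps.png

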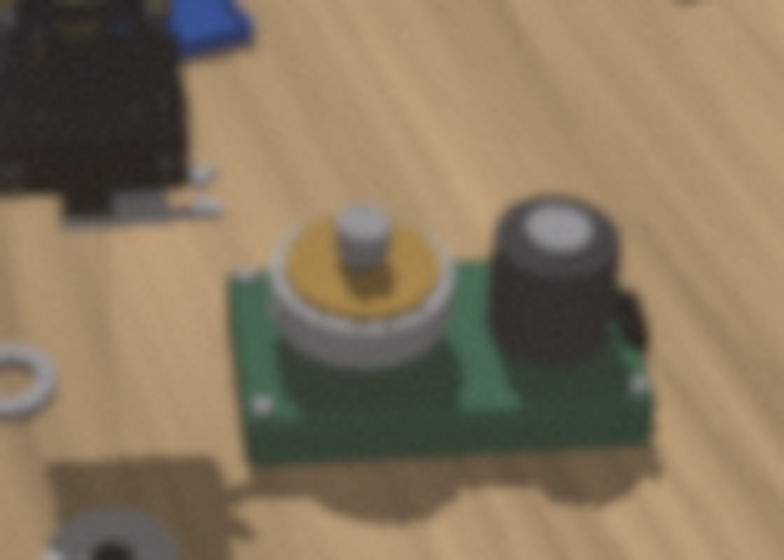

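The side view shows the clip level in the jaws. Its arm tips are at about crop (217,208) and (212,173), pointing at the shaft at (363,230). I'll check that against the prediction.

Run:
```python
from m import *
c=load("side2"); d=np.array([.9725,-.2328,0]);l=np.array([.2328,.9725,0])
O=np.array([.4306,-.1422,.3043-.1903])+.044*d
for n,p in(("tipR",O+.014*d-.0135*l+[0,0,.005]),("tipL",O+.014*d+.0135*l+[0,0,.005]),("bridgeback R",O-.0535*d-.017*l),("headtop",np.array([.5465,-.1713,.0975])),("brass c",np.array([.5465,-.1713,.0745]))):
    u=proj(c,p[None])[0]; print(n,((u-[260,200]+.5)*5.6-.5).round(1))
im=c["pixels"].astype(int)
w=np.zeros((420,560),bool);w[235:262,305:345]=1
P,uv=pts(c,w);cc=im[uv[:,1],uv[:,0]];s=(cc[:,2]>cc[:,0]+50)
k=s&(P[:,2]>.05);print("brass z",k.sum(),np.median(P[k],0).round(4), "center", ((P[k].min(0)+P[k].max(0))/2).round(4),cv2.minEnclosingCircle(plane(c,uv[k].astype(float),np.median(P[k,2]))[:,:2].astype(np.float32)))
```

```text
tipR [230.2 210.7]
tipL [224.8 169.6]
bridgeback R [ 69.8 233. ]
headtop [370.3 223.5]
brass c [368.2 263.5]
brass z 305 [ 0.5372 -0.1776  0.077 ] center [ 0.5449 -0.1686  0.0764] ((0.5427704453468323, -0.17034485936164856), 0.03625217825174332)
```

>>> step_arm --pt "0.01 -0.003 0 0 0 0" --pt "0.014 -0.004 -0.008 0 0 0" --pt "0.01 -0.003 -0.012 0 0 0" --pt "0.004 -0.0005 -0.01 0 0 0" --pt "0 0 -0.003 0 0 0" --pt "0 0 0 0 0 0" --pt "0 0 0 0 0 0" --pt "0 0 0 0 0 0"

```text
time: 8.38
position: [0.4688, -0.154, 0.2716]
tool_rot: [0.993, -0.118, 0.0, 0.0]
ft_force: [0.6, 0.6, -1.0]
grip_width: 0.0199
grip_force: 45.0
```

>>> step_arm --pt "0 0 -0.0005 0 0 0" --pt "0 0 -0.0005 0 0 0" --pt "0 0 0 0 0 0"

```text
time: 8.75
position: [0.4689, -0.154, 0.2703]
tool_rot: [0.993, -0.118, 0.0, 0.0]
ft_force: [-0.0, 0.1, -0.1]
grip_width: 0.0196
grip_force: 45.0
```

>>> step_arm --pt "0 0.0005 -0.0005 0 0 0" --pt "0 0.0005 -0.0005 0 0 0" --pt "0 0 0 0 0 0"

```text
time: 9.12
position: [0.4689, -0.1529, 0.2692]
tool_rot: [0.993, -0.118, -0.0, -0.0]
ft_force: [0.3, 0.1, -0.7]
grip_width: 0.0197
grip_force: 45.0
```

>>> step_arm --pt "0 0 -0.0005 0 0 0" --pt "0 0 -0.0005 0 0 0" --pt "0 0 0 0 0 0"

```text
time: 9.5
position: [0.4689, -0.153, 0.2682]
tool_rot: [0.993, -0.118, -0.0, -0.0]
ft_force: [-0.2, -0.6, -1.6]
grip_width: 0.0197
grip_force: 45.0
```

>>> step_arm --pt "0 0 -0.0005 0 0 0" --pt "0 0 0 0 0 0"

```text
time: 9.75
position: [0.4689, -0.153, 0.2677]
tool_rot: [0.993, -0.118, -0.0, -0.0]
ft_force: [-0.1, 0.5, -1.0]
grip_width: 0.0195
grip_force: 45.0
```

>>> step_arm --pt "0 0 -0.0005 0 0 0" --pt "0 0 0 0 0 0"

```text
time: 10.0
position: [0.4689, -0.153, 0.2672]
tool_rot: [0.993, -0.118, -0.0, -0.0]
ft_force: [0.4, -0.0, -1.0]
grip_width: 0.0197
grip_force: 45.0
```

>>> step_arm --pt "0 0 -0.0005 0 0 0" --pt "0 0 0 0 0 0"

```text
time: 10.25
position: [0.4689, -0.1529, 0.2667]
tool_rot: [0.993, -0.118, -0.0, -0.0]
ft_force: [-0.3, 0.6, -1.2]
grip_width: 0.02
grip_force: 45.0
```

>>> step_arm --pt "0 0 -0.0005 0 0 0" --pt "0 0 0 0 0 0"

```text
time: 10.5
position: [0.4689, -0.1529, 0.2662]
tool_rot: [0.993, -0.118, -0.0, -0.0]
ft_force: [0.0, 0.6, -1.2]
grip_width: 0.0196
grip_force: 45.0
```

>>> step_arm --pt "0 0 -0.0005 0 0 0" --pt "0 0 0 0 0 0"

```text
time: 10.75
position: [0.4689, -0.153, 0.2657]
tool_rot: [0.993, -0.118, -0.0, -0.0]
ft_force: [-0.2, -0.1, -1.3]
grip_width: 0.0196
grip_force: 45.0
```

>>> step_arm --pt "0 0 -0.0005 0 0 0" --pt "0 0 0 0 0 0"

```text
time: 11.0
position: [0.4689, -0.1529, 0.2652]
tool_rot: [0.993, -0.118, -0.0, -0.0]
ft_force: [-0.5, -0.6, -0.8]
grip_width: 0.0196
grip_force: 45.0
```

>>> step_arm --pt "0 0 -0.0005 0 0 0" --pt "0 0 0 0 0 0"

```text
time: 11.25
position: [0.4689, -0.153, 0.2649]
tool_rot: [0.993, -0.118, 0.0, 0.0]
ft_force: [-1.1, 0.5, 1.5]
grip_width: 0.0196
grip_force: 45.0
```

>>> step_arm --pt "0 0 -0.0005 0 0 0" --pt "0 0 0 0 0 0"

```text
time: 11.5
position: [0.4688, -0.153, 0.2646]
tool_rot: [0.993, -0.118, 0.0, 0.0]
ft_force: [-2.7, 0.1, 4.8]
grip_width: 0.0198
grip_force: 45.0
```

Contact is at TCP z ≈ 0.2651. I'll raise to mid-groove and slide in.

>>> step_arm --pt "0 0 0.001 0 0 0" --pt "0 0 0.0008 0 0 0" --pt "0 0 0 0 0 0"

```text
time: 11.88
position: [0.4689, -0.153, 0.2659]
tool_rot: [0.993, -0.118, -0.0, -0.0]
ft_force: [-0.2, -0.3, -1.1]
grip_width: 0.0196
grip_force: 45.0
```

>>> step_arm --pt "0.002 -0.0005 0 0 0 0" --pt "0.002 -0.0005 0 0 0 0" --pt "0.002 -0.0005 0 0 0 0" --pt "0.002 -0.0005 0 0 0 0" --pt "0 0 0 0 0 0"

```text
time: 12.5
position: [0.4771, -0.155, 0.2661]
tool_rot: [0.993, -0.118, 0.0, 0.0]
ft_force: [0.4, -0.2, -0.9]
grip_width: 0.0197
grip_force: 45.0
```

>>> step_arm --pt "0.001 -0.0002 0 0 0 0" --pt "0.001 -0.0002 0 0 0 0" --pt "0 0 0 0 0 0"

```text
time: 12.88
position: [0.479, -0.1554, 0.266]
tool_rot: [0.993, -0.118, 0.0, 0.0]
ft_force: [0.6, 0.4, -1.6]
grip_width: 0.0196
grip_force: 45.0
```

>>> step_arm --pt "0.001 -0.0002 0 0 0 0" --pt "0 0 0 0 0 0"

```text
time: 13.12
position: [0.48, -0.1556, 0.2661]
tool_rot: [0.993, -0.118, 0.0, 0.0]
ft_force: [0.4, 0.0, -1.2]
grip_width: 0.0193
grip_force: 45.0
```

>>> step_arm --pt "0.001 -0.0003 0 0 0 0" --pt "0 0 0 0 0 0"

```text
time: 13.38
position: [0.481, -0.1559, 0.2661]
tool_rot: [0.993, -0.118, 0.0, 0.0]
ft_force: [-0.6, 0.2, -1.6]
grip_width: 0.0196
grip_force: 45.0
```

>>> step_arm --pt "0.001 -0.0002 0 0 0 0" --pt "0.001 -0.0002 0 0 0 0" --pt "0 0 0 0 0 0"

```text
time: 13.75
position: [0.483, -0.1563, 0.2661]
tool_rot: [0.993, -0.118, 0.0, 0.0]
ft_force: [0.2, 0.2, -0.9]
grip_width: 0.0202
grip_force: 45.0
```

>>> step_arm --pt "0.001 -0.0002 0 0 0 0" --pt "0.001 -0.0003 0 0 0 0" --pt "0 0 0 0 0 0"

```text
time: 14.12
position: [0.485, -0.1568, 0.2661]
tool_rot: [0.993, -0.118, 0.0, 0.0]
ft_force: [0.8, -0.7, -1.3]
grip_width: 0.0197
grip_force: 45.0
```

>>> step_arm --pt "0.001 -0.0002 0 0 0 0" --pt "0.001 -0.0003 0 0 0 0" --pt "0 0 0 0 0 0"

```text
time: 14.5
position: [0.487, -0.1573, 0.2661]
tool_rot: [0.993, -0.118, 0.0, 0.0]
ft_force: [0.2, 0.8, -1.0]
grip_width: 0.0196
grip_force: 45.0
```

>>> step_arm --pt "0.001 -0.0002 0 0 0 0" --pt "0 0 0 0 0 0"

```text
time: 14.75
position: [0.488, -0.1575, 0.266]
tool_rot: [0.993, -0.118, 0.0, 0.0]
ft_force: [-0.8, 0.3, -0.5]
grip_width: 0.0194
grip_force: 45.0
```

>>> step_arm --pt "0.001 -0.0002 0 0 0 0" --pt "0 0 0 0 0 0"

```text
time: 15.0
position: [0.489, -0.1577, 0.2661]
tool_rot: [0.993, -0.118, 0.0, 0.0]
ft_force: [0.4, 0.2, -0.6]
grip_width: 0.0196
grip_force: 45.0
```

>>> step_arm --pt "0.001 -0.0002 0 0 0 0" --pt "0 0 0 0 0 0"

```text
time: 15.25
position: [0.49, -0.1579, 0.2661]
tool_rot: [0.993, -0.118, 0.0, 0.0]
ft_force: [-0.5, 0.6, -0.2]
grip_width: 0.0197
grip_force: 45.0
```

>>> step_arm --pt "0.001 -0.0003 0 0 0 0" --pt "0 0 0 0 0 0"

```text
time: 15.5
position: [0.4909, -0.1582, 0.266]
tool_rot: [0.993, -0.118, -0.0, 0.0]
ft_force: [-0.5, -0.8, -0.9]
grip_width: 0.0196
grip_force: 45.0
```

>>> step_arm --pt "0.001 -0.0002 0 0 0 0" --pt "0 0 0 0 0 0"

```text
time: 15.75
position: [0.4915, -0.1583, 0.2659]
tool_rot: [0.993, -0.118, -0.001, -0.0]
ft_force: [-1.7, -1.5, -0.8]
grip_width: 0.0196
grip_force: 45.0
```

>>> step_arm --pt "0.001 -0.0002 0 0 0 0" --pt "0 0 0 0 0 0"

```text
time: 16.0
position: [0.4922, -0.1584, 0.2658]
tool_rot: [0.993, -0.118, -0.001, -0.0]
ft_force: [-4.2, -1.2, -1.6]
grip_width: 0.0197
grip_force: 45.0
```

>>> step_arm --pt "0.001 -0.0006 0 0 0 0" --pt "0 0 0 0 0 0"

```text
time: 16.25
position: [0.493, -0.1589, 0.2657]
tool_rot: [0.993, -0.118, -0.002, -0.0]
ft_force: [-5.0, -1.1, -1.2]
grip_width: 0.0195
grip_force: 45.0
```

>>> step_arm --pt "0.001 -0.0003 0 0 0 0" --pt "0 0 0 0 0 0"

```text
time: 16.5
position: [0.4937, -0.159, 0.2656]
tool_rot: [0.993, -0.118, -0.002, -0.001]
ft_force: [-6.2, -1.1, 0.5]
grip_width: 0.0194
grip_force: 45.0
```

>>> step_arm --pt "0.001 -0.0006 0.0003 0 0 0" --pt "0 0 0 0 0 0"

```text
time: 16.75
position: [0.4942, -0.1593, 0.2657]
tool_rot: [0.993, -0.118, -0.003, -0.001]
ft_force: [-7.0, -0.7, 0.5]
grip_width: 0.0199
grip_force: 45.0
```

>>> step_arm --pt "0.001 -0.0003 0 0 0 0" --pt "0 0 0 0 0 0"

```text
time: 17.0
position: [0.4947, -0.1595, 0.2656]
tool_rot: [0.993, -0.118, -0.004, -0.001]
ft_force: [-7.6, -0.3, 1.4]
grip_width: 0.0197
grip_force: 45.0
```

>>> step_arm --pt "0.0003 -0.0001 0.0001 -0.06 -0.24 0" --pt "0 0 0 0 0 0"

```text
time: 17.25
position: [0.4947, -0.1594, 0.2656]
tool_rot: [0.993, -0.118, -0.002, -0.001]
ft_force: [-8.5, -1.5, 0.6]
grip_width: 0.0197
grip_force: 45.0
```

>>> step_arm --pt "0.0003 -0.0001 0 -0.06 -0.24 0" --pt "0 0 0 0 0 0"

```text
time: 17.5
position: [0.4948, -0.1595, 0.2655]
tool_rot: [0.993, -0.118, -0.001, -0.001]
ft_force: [-9.4, -1.1, -0.3]
grip_width: 0.0196
grip_force: 45.0
```

Run:
```python
from rig import *
from scipy.spatial.transform import Rotation as R
o=get_obs();print(o["position"],o["ft_force"],o["moment"],R.from_quat(o["tool_rot"]).as_matrix()[:,2],o["joint_torque"])
```

```text
[ 0.49482694 -0.15948572  0.26546317] [-9.39364795 -1.07803891 -0.3296204 ] [-0.1102966   1.63602523 -0.16617749] [-9.07336730e-04  2.07573995e-03 -9.99997434e-01] [  1.9195088  -40.90519667 -14.56126481   0.96549623  -2.27156125
  -0.15034335]
```

>>> step_arm --pt "0.0007 -0.0007 0 -0.02 -0.1 0" --pt "0 0 0 0 0 0"

```text
time: 17.75
position: [0.4963, -0.1603, 0.2656]
tool_rot: [0.993, -0.118, 0.002, -0.001]
ft_force: [-4.7, 0.3, -0.9]
grip_width: 0.0196
grip_force: 45.0
```

>>> step_arm --pt "0.0007 -0.0004 0 -0.02 -0.1 0" --pt "0 0 0 0 0 0"

```text
time: 18.0
position: [0.5001, -0.1618, 0.2666]
tool_rot: [0.993, -0.118, 0.008, 0.001]
ft_force: [2.0, 1.9, -4.0]
grip_width: 0.0196
grip_force: 45.0
```

>>> step_arm --pt "0.001 -0.0002 0 0.08 0.34 0" --pt "0.001 -0.0002 0 0.08 0.34 0" --pt "0 0 0 0 0 0"

```text
time: 18.38
position: [0.5021, -0.1624, 0.267]
tool_rot: [0.993, -0.118, 0.002, 0.001]
ft_force: [4.0, 2.1, -1.7]
grip_width: 0.0196
grip_force: 45.0
```

```bash
cat > s.py <<'E'
from rig import *
import numpy as np
from scipy.spatial.transform import Rotation as R
o=get_obs();M=R.from_quat(o["tool_rot"]).as_matrix();d=np.array([.9725,-.2328,0]);l=np.array([.2328,.9725,0])
f=o["ft_force"];p=np.array(o["position"])-[.5037,-.1611,.2651]
print(o["time"],o["position"],"F d,l,z",np.round([f@d,f@l,f[2]],1),"M",np.round(o["moment"],2),"yaw",np.degrees(np.arctan2(M[1,0],M[0,0])).round(2),"nose-up deg",np.degrees(M[:,2]@d).round(2),"roll",np.degrees(M[:,2]@l).round(2),"rel home d,l,z mm",np.round([p@d*1e3,p@l*1e3,p[2]*1e3],2))
E
python3 s.py
```

```text
18.375 [ 0.50207834 -0.16235705  0.26696093] F d,l,z [ 3.4  2.9 -1.7] M [ 0.36 -0.78  0.07] yaw -13.54 nose-up deg 0.22 roll -0.03 rel home d,l,z mm [-1.28 -1.6   1.86]
```

>>> step_arm --pt "0.0012 0.0003 -0.0006 0.02 0.1 0" --pt "0 0 0 0 0 0"

```text
time: 18.62
position: [0.5027, -0.1621, 0.2661]
tool_rot: [0.993, -0.118, 0.0, 0.0]
ft_force: [5.2, 0.5, -0.2]
grip_width: 0.0193
grip_force: 45.0
```

>>> step_arm --pt "0.001 -0.0002 -0.0002 0.02 0.1 0" --pt "0 0 0 0 0 0"

```text
time: 18.88
position: [0.5032, -0.1622, 0.2657]
tool_rot: [0.993, -0.118, -0.002, 0.0]
ft_force: [3.4, 0.4, -0.4]
grip_width: 0.0197
grip_force: 45.0
```

```bash
python3 s.py
```

```text
18.875 [ 0.50321836 -0.16215788  0.26569415] F d,l,z [ 3.2  1.2 -0.4] M [ 0.1  -0.68  0.07] yaw -13.54 nose-up deg -0.18 roll -0.02 rel home d,l,z mm [-0.22 -1.14  0.59]
```

>>> step_arm --pt "0.001 0 0 0 0 0" --pt "0 0 0 0 0 0"

```text
time: 19.12
position: [0.5038, -0.162, 0.2655]
tool_rot: [0.993, -0.118, -0.002, -0.0]
ft_force: [2.9, 0.0, -0.8]
grip_width: 0.0193
grip_force: 45.0
```

>>> step_arm --pt "0.0005 0 0 0 0 0" --pt "0 0 0 0 0 0"

```text
time: 19.38
position: [0.5042, -0.1619, 0.2654]
tool_rot: [0.993, -0.118, -0.003, -0.0]
ft_force: [1.5, 0.5, -0.3]
grip_width: 0.0195
grip_force: 45.0
```

```bash
python3 s.py
```

```text
19.375 [ 0.50419983 -0.16187483  0.26542785] F d,l,z [ 1.4  0.8 -0.3] M [-0.05 -0.13 -0.01] yaw -13.53 nose-up deg -0.29 roll 0.0 rel home d,l,z mm [ 0.67 -0.64  0.33]
```

>>> step_arm --pt "0.0003 0 0.0002 -0.07 -0.28 0" --pt "0 0 0 0 0 0"

```text
time: 19.62
position: [0.5045, -0.1618, 0.2657]
tool_rot: [0.993, -0.118, -0.0, -0.0]
ft_force: [-0.4, -0.6, -0.7]
grip_width: 0.0197
grip_force: 45.0
```

>>> step_arm --pt "0.0008 0 0 -0.02 -0.1 0" --pt "0 0 0 0 0 0"

```text
time: 19.88
position: [0.5049, -0.1616, 0.2656]
tool_rot: [0.993, -0.118, 0.0, -0.0]
ft_force: [-3.0, -0.0, 0.1]
grip_width: 0.0194
grip_force: 45.0
```

```bash
python3 s.py
```

```text
19.875 [ 0.5049055  -0.16159797  0.26556146] F d,l,z [-2.9 -0.7  0.1] M [ 0.02  0.47 -0.04] yaw -13.52 nose-up deg 0.01 roll 0.02 rel home d,l,z mm [ 1.29 -0.2   0.46]
```

>>> step_arm --pt "0.0008 -0.0002 0 -0.05 -0.2 0" --pt "0.0006 -0.0001 0 -0.05 -0.2 0" --pt "0 0 0 0 0 0"

```text
time: 20.25
position: [0.5048, -0.1614, 0.2652]
tool_rot: [0.993, -0.117, 0.001, -0.0]
ft_force: [-8.3, 0.6, 1.8]
grip_width: 0.0195
grip_force: 45.0
```

```bash
python3 s.py
```

```text
20.25 [ 0.50481262 -0.16141569  0.26520482] F d,l,z [-8.2 -1.4  1.8] M [-0.01  1.32  0.03] yaw -13.49 nose-up deg 0.12 roll 0.06 rel home d,l,z mm [ 1.16 -0.05  0.1 ]
```

>>> step_arm --pt "-0.0012 0.0002 -0.0002 0.06 0.25 0" --pt "-0.001 0.0001 -0.0002 0.06 0.25 0" --pt "0 0 0 0 0 0"

```text
time: 20.62
position: [0.5048, -0.1617, 0.2653]
tool_rot: [0.993, -0.118, 0.0, -0.0]
ft_force: [-2.5, 0.6, -0.9]
grip_width: 0.0195
grip_force: 45.0
```

```bash
python3 s.py
```

```text
20.625 [ 0.50478492 -0.16171343  0.26533601] F d,l,z [-2.6 -0.  -0.9] M [0.3  0.47 0.07] yaw -13.53 nose-up deg 0.04 roll 0.02 rel home d,l,z mm [ 1.2  -0.34  0.24]
```

Nearly unloaded. I'll release with a small opening, then go straight up.

>>> step_arm --pt "0 0 0 0 0 0" --pt "0 0 0 0 0 0" --pt "0 0 0 0 0 0" --pt "0 0 0 0 0 0" --jaw 0.045

```text
time: 21.12
position: [0.5052, -0.1621, 0.2656]
tool_rot: [0.993, -0.118, 0.001, 0.0]
ft_force: [-0.2, 0.2, 0.3]
grip_width: 0.0435
grip_force: 0.0
```

>>> step_arm --pt "0 0 0.005 0 0 0" --pt "0 0 0.015 0 0 0" --pt "0 0 0.03 0 0 0" --pt "0 0 0.05 0 0 0" --pt "0 0 0.04 0 0 0" --pt "-0.02 -0.05 0.01 0 0 0" --pt "-0.02 -0.06 0 0 0 0" --pt "0 -0.06 0 0 0 0" --pt "0 -0.06 0 0 0 0" --pt "0 -0.06 0 0 0 0" --pt "0 -0.03 0 0 0 0" --pt "0 0 0 0 0 0"

```text
time: 22.62
position: [0.4643, -0.4835, 0.4161]
tool_rot: [0.993, -0.119, 0.001, 0.001]
ft_force: [0.1, 0.3, -0.3]
grip_width: 0.045
grip_force: 0.0
```

Run:
```python
from m import *
c=camera("top"); np.savez("top3.npz",**{k:np.array(v) for k,v in c.items()})
s=camera("side")
a=cv2.resize(c["pixels"][150:240,310:380],(420,540),interpolation=cv2.INTER_CUBIC)
b=cv2.resize(s["pixels"][225:290,295:335+15],(380,450),interpolation=cv2.INTER_CUBIC)
b=cv2.copyMakeBorder(b,0,90,0,0,cv2.BORDER_CONSTANT)
cv2.imwrite("pics/f.png",np.hstack([a,b])); print(get_obs()["position"])
for z,o in((.0798,0),):
    d=np.array([.9725,-.2328]);
    for n,ax in(("back",-.0535),("tip",.014)):
        p=np.array([[*(np.array([.5465,-.1713])+ax*d),.0798]]); print(n,((proj(c,p)[0]-[310,150])*6).round())
```

```text
[ 0.46488295 -0.48053248  0.41583216]
back [194. 437.]
tip [231. 269.]
```

View pics/f.png

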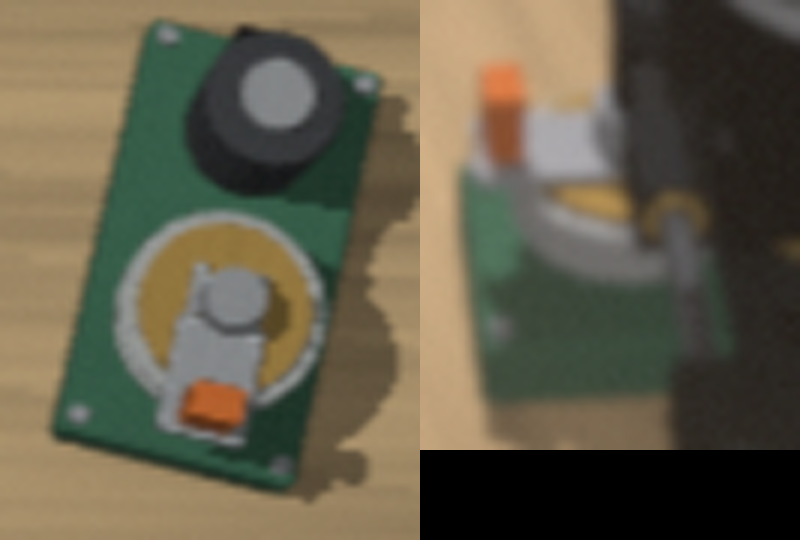

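The picture shows the clip flat on the pulley around the shaft: grip at crop (214,405), back edge at about (203,438) against a predicted (194,437), arm tip at (200,265). It is home, so I'm handing in.

```bash
python3 -c "from rig import hand_in;print(hand_in())"
```

```text
the job is handed in; nothing more can be done
None
```

The retaining clip snapped into the groove, seated fully around the shaft and lies flat; I released it, left everything else untouched, and handed the job in at about 23 s.

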